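# Fit the missing speaker

## Robot

A 6-joint arm with a two-finger parallel gripper is mounted at the origin on the work surface. World frame = base frame: x ahead of the robot, y to its left, z up, the work surface at z = 0. Lengths are in m, angles in rad, forces in N, time in s.
With the tool pointing down it reaches from about 0.35 to 0.975 m from the base axis. Payload 4.9 kg.
Tool frame: the origin (TCP) lies at the very end of the fingers, on their centre line; the grasp point (between the pads) lies 19 mm behind it (ctrl.pinch_z is the distance from the TCP to the grasp point, in m); z points along the fingers, y is the line along which they close (so a half turn about z gives the same grasp; the last joint's range is limited). The gripper opens to 85 mm and grips with 20 to 120 N. Pads are 22 mm wide; open, the fingers measure 114 mm over their backs; the gripper's body (76 mm by 85 mm) begins 54 mm behind the grasp point. The pads swing forward as they close: fully open they stand 13 mm farther back than shut.
Start: joints at [-1.374, 0.053, 1.613, -0, 1.476, -0.119], TCP at [0.194, -0.594, 0.231] pointing down, gripper open.
Joint ranges: [-3.01, 3.01], [-1.01, 2.22], [0.06, 2.58], [-1.02, 4.17], [0.09, 2.62], [-3.14, 3.14]. Speed limits (rad/s): [2.57, 2.57, 3.14, 3.14, 3.14, 3.14].

## Interface

Orientations are given as a rotation vector (axis times angle).
In Python, from station import ctrl, optics gives the robot as it stands. The module is installed in compiled form; this text tells all that it offers.
- The arm moves only by the shell command python3 -m handwheel 'ROWS' [OPENING] [FORCE]. ROWS is JSON, one flat list of numbers, 6 for each row, row after row: the shift along the tool's x, y, z in m, then the turn, a rotation vector about the tool's x, y, z in degrees. A call has 1 to 20 rows; each row shifts and turns the commanded pose from where the row before left it, along the tool's axes as they then stand; what a row does not reach is not made up. A row lasts 1/10 s, in which the tool goes at most 50 mm and 8.59 degrees, less where a joint would pass 70% of its speed; a pose out of reach is approached as far as the arm can. A call is refused whole if a number of a shift passes 0.05 or a number of a turn 8.59, either way. A call with a gripper value outside its range is refused whole. OPENING is the closure, from 0 (fully open) to 1 (shut), set as the call begins (- or left out, the last holds). The fingers move at their own pace and stop on an object; FORCE is the grip in N (left out, the last holds). Time passes only in rows, so rows that do not move let the fingers close. It gives the time, the measured TCP pose, the force and the opening at its end, in the units of the state.
- ctrl.get_obs(): the state, without advancing time (a new reading comes with each control period).
- optics.get_image(name): name is "scene" or "top" or "wrist"; returns (picture, depth): 384x512x3 uint8, red, green, blue; 384x512 float32, m along the optical axis (not along the pixel's ray), 0 where there is no reading.
- optics.get_calibration(name): a dict with "fovy" (degrees; the focal length in pixels is half the picture's height over the tangent of half this angle, whatever the lens; pixels are square), "cx", "cy" (the principal point, pixels), "rvec" (rotation vector, rad) and "tvec" (3), from world to camera coordinates, as OpenCV has them; the wrist camera has in their place "mount" (4x4, takes a point from camera to tool coordinates, whose origin is the TCP and whose axes are the flange's). Camera axes: x right, y down, z forward; pixel columns grow to the right and rows downward; lengths in m; the calibration is good to about 2 mm. A picture is of the moment at which its call begins: read the wrist's pose just before it. get_calibration takes no time and is no camera call.
- ctrl.finish_job(): hands the job in, once; it reports no verdict.
The state is a dict: "t": time; "q": joint angles; "dq": joint speeds; "effort": joint torques, N m; "tool_pos": TCP position; "tool_rot": TCP orientation; "contact_force": force on the tool from outside, world axes, zero at the start; "wrist_torque": the same for the moment, N m; "opening": finger opening in m.
Only numpy, scipy, OpenCV 4.12 (cv2) and the standard library are available. Lean on these libraries where they do the work, as an engineer would, in place of code of your own. Each camera call takes 0.05 s, during which the arm holds its last target. There are 200 camera calls.

## Task

Three open tester housings are held in the assembly jig, and two of them already have their round loudspeaker. Put the loose speaker from the bench into the speaker compartment of the housing that still lacks one, flat on the compartment's floor with its magnet up: set it down rather than dropping it, and leave the two fitted speakers where they are.

Things in the scene. Friction and masses are not known exactly. Their poses are not given: they have to be found in the camera images.
- jig: fixed jig with three open tester half-shells, each 160 mm along jig x and 84 along y, centred at jig y = -100, 0 and +100 mm. Origin on the bench under its centre, z up. The +x half of a shell is its speaker compartment: a 72 mm square well centred at x = +39 mm, floor 20 mm and wall tops 31 mm above the bench, round grille in the floor; the -x half is a green circuit board, no higher than the walls
- spare: the loose speaker: a flat grey metal disc, 50 mm in diameter, 8 mm thick, with a dark magnet cylinder, 30 mm in diameter, 22 mm high, on its middle (30 mm high in all, 70 g). Origin: centre of the disc's underside; z along the magnet. It lies on the bench to the right (-y) of the jig, magnet up, near a plain round tin and a solder reel of like diameter
- fitted_1: a speaker like the spare one, already in one of the compartments (which one differs from start to start), loose on its floor, magnet up, up to 5 mm off the compartment's centre along each axis. Origin: centre of its disc's underside
- fitted_2: the other speaker already fitted, in another of the three compartments; same as fitted_1
There are look-alikes about, which are no part of the job. Leave any red look-alike of the spare alone.

How it is judged:
At the end, for the whole second after the job is handed in: The spare speaker stands in the compartment that was empty: within 13 mm of that compartment's centre along each of the jig's axes, its underside within 4 mm of the floor's height, magnet up within 10 degrees, at rest; both fitted speakers are within 15 mm of where they were (((x of spare in the frame of jig between 0.026 and 0.052 m and y of spare in the frame of jig between -0.113 and -0.087 m) or (x of spare in the frame of jig between 0.026 and 0.052 m and y of spare in the frame of jig between -0.013 and 0.013 m) or (x of spare in the frame of jig between 0.026 and 0.052 m and y of spare in the frame of jig between 0.087 and 0.113 m)) and height (world z) of spare between 0.016 and 0.024 m and angle between spare's own z axis and vertical below 0.17 rad and linear speed of spare below 0.02 m/s and distance of each of fitted_1, fitted_2 from where it was at the start of the episode below 0.015 m); the robot touches nothing.
It fails at once if the loose speaker is dropped (more than about 25 mm), thrown or knocked away: faster than 0.7 m/s while the fingers do not hold it (linear speed of spare above 0.7 m/s and contact force between spare and the fingers below 0.1 N).
It fails at once if a fitted speaker is moved more than 25 mm (distance of any of fitted_1, fitted_2 from where it was at the start of the episode above 0.025 m).
It also fails if it takes over 32 s, if anything falls off the work surface, if the arm or the gripper's body presses on something with over 40 N, if the wrist force passes 120 N, or if a joint passes its speed limit or range.

## Working session

There is one attempt and no reset: what is moved stays moved. The work goes in short steps, Python scripts to look and compute and a shell command to move; the robot and the scene stay as the last step left them, time stands still between calls to the robot, and variables do not carry over. Pictures are saved under pics/ and viewed, on a budget of 10 in all, crops included, one or two more only if the job needs it, and the job is handed in when it is done.

```bash
mkdir -p pics; cat > h.py <<'E'
import numpy as np, cv2
from station import ctrl, optics
def cam(n, obs=None):
    c=optics.get_calibration(n); f=192/np.tan(np.radians(c['fovy'])/2)
    K=np.array([[f,0,c['cx']],[0,f,c['cy']],[0,0,1]])
    if n=='wrist':
        T=np.eye(4);T[:3,:3]=cv2.Rodrigues(np.array(obs['tool_rot'],float))[0];T[:3,3]=obs['tool_pos']
        T=T@np.array(c['mount'])
    else:
        W=np.eye(4);W[:3,:3]=cv2.Rodrigues(np.array(c['rvec'],float))[0];W[:3,3]=np.ravel(c['tvec']);T=np.linalg.inv(W)
    return K,T   # T camera->world
def pt(K,T,u,v,d): return (T@np.r_[d*(np.linalg.inv(K)@[u,v,1]),1])[:3]
def ray_z(K,T,u,v,z):
    r=T[:3,:3]@np.linalg.inv(K)@[u,v,1]; return T[:3,3]+r*(z-T[2,3])/r[2]
def grab(n):
    o=ctrl.get_obs(); im,d=optics.get_image(n); K,T=cam(n,o)
    np.savez(f'{n}.npz',im=im,d=d,K=K,T=T); return im,d,K,T
def load(n): z=np.load(f'{n}.npz'); return z['im'],z['d'],z['K'],z['T']
E
python3 - <<'E'
from h import *
for n in('top','scene'):
    im,d,K,T=grab(n); cv2.imwrite(f'pics/{n}0.png',cv2.resize(im[...,::-1],(800,600)))
    print(n,K[0,0],T[:3,3].round(3))
im,d,K,T=grab('wrist');cv2.imwrite('pics/w0.png',im[...,::-1])
print(ctrl.get_obs())
print(optics.get_calibration('wrist'))
E
```

```text
top 478.0650052712147 [ 0.438 -0.153  1.182]
scene 471.618717391293 [1.242 0.024 1.179]
{'t': 0.15, 'q': array([-1.37398563e+00,  5.32186479e-02,  1.61397313e+00, -1.78947691e-06,
        1.47599258e+00, -1.18952096e-01]), 'dq': array([ 3.12228072e-04, -4.31354718e-03, -4.14318314e-03,  2.87960444e-04,
        1.77479547e-03, -9.33256884e-07]), 'effort': array([ 5.19816713e-04, -3.94244957e+01, -3.70720840e+01, -9.07825802e-05,
        4.68453829e-03,  3.05385413e-05]), 'tool_pos': array([ 0.19402201, -0.59361469,  0.23034037]), 'tool_rot': array([-3.10094872e+00, -4.93691214e-01,  1.00053296e-04]), 'contact_force': array([ 0.54000908,  0.27639775, -0.31706675]), 'wrist_torque': array([-0.05307916, -0.00243632,  0.00747532]), 'opening': 0.0856008666719781}
{'fovy': 70.60183717540386, 'cx': 257.1942193119763, 'cy': 191.53904820793707, 'mount': array([[-4.08414046e-04, -9.57775830e-01, -2.87515727e-01,
         7.37821383e-02],
       [ 9.99999876e-01, -4.73043940e-04,  1.55316919e-04,
        -2.14380967e-04],
       [-2.84766364e-04, -2.87515628e-01,  9.57775904e-01,
        -1.42220925e-01],
       [ 0.00000000e+00,  0.00000000e+00,  0.00000000e+00,
         1.00000000e+00]])}
```

View pics/top0.png

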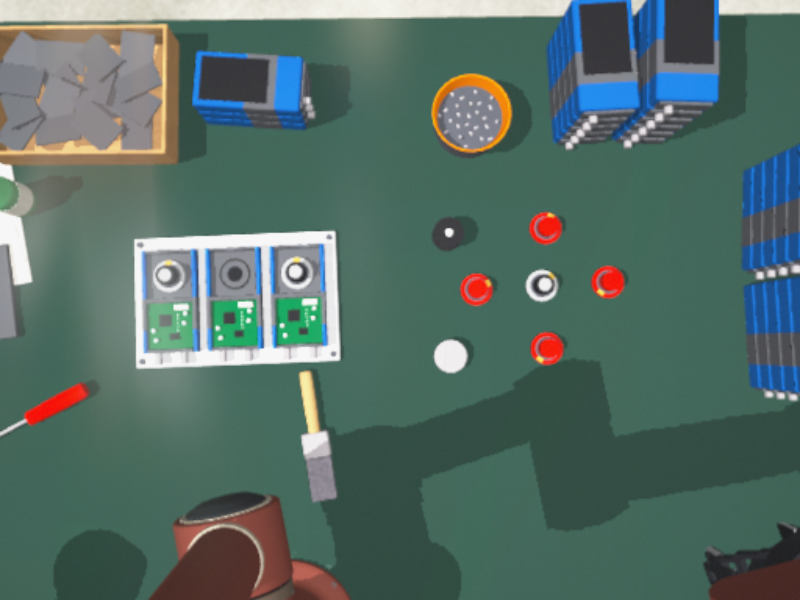

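View pics/scene0.png

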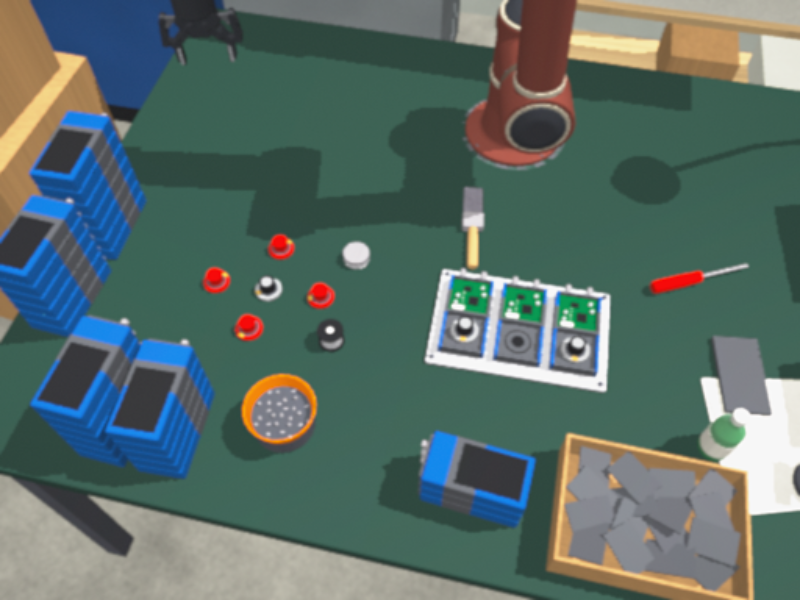

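Top view (800x600 scale): the spare candidates are the grey disc with dark magnet at (542,285), four red look-alikes at (476,289), (608,282), (546,228) and (547,348), the tin at (450,356) and the reel at (447,233). Only (542,285) has a grey disc with a dark magnet, so it fits. The jig's middle compartment at (235,273) shows a bare grille and is empty; its neighbours at (168,275) and (295,271) are fitted. The scene view agrees: spare at (267,288), empty compartment at (517,342).

Next I'll measure, with an enlarged crop to confirm.

```bash
python3 - <<'E'
from h import *
im,d,K,T=load('top'); s=1.5625
a=cv2.resize(im[120:260,280:420][...,::-1],(400,400),interpolation=cv2.INTER_CUBIC)
b=cv2.resize(im[140:240,80:220][...,::-1],(560,400),interpolation=cv2.INTER_CUBIC)[:, :400]
i2,d2,K2,T2=load('scene')
c=cv2.resize(i2[150:220,130:225][...,::-1],(400,295),interpolation=cv2.INTER_CUBIC)
e=cv2.resize(i2[165:255,265:395][...,::-1],(400,277),interpolation=cv2.INTER_CUBIC)
cv2.imwrite('pics/crop1.png',np.vstack([np.hstack([a,b])[:, :],])) 
cv2.imwrite('pics/crop2.png',np.hstack([c[:277],e]))
# world-map from depth
def wmap(d,K,T):
    v,u=np.mgrid[:384,:512]; P=np.stack([(u-K[0,2])/K[0,0]*d,(v-K[1,2])/K[0,0]*d,d],-1)
    return P@T[:3,:3].T+T[:3,3]
W=wmap(d,K,T); W2=wmap(d2,K2,T2)
p=ray_z(K,T,542/s,285/s,.02); e0=ray_z(K,T,235/s,273/s,.02); print('approx',p,e0)
for n,w,dd in(('top',W,d),('scene',W2,d2)):
    near=(np.hypot(w[...,0]-p[0],w[...,1]-p[1])<.035)&(dd>0)
    for lo,hi in((.004,.014),(.025,.04)):
        q=w[near&(w[...,2]>lo)&(w[...,2]<hi)]; print(n,'spare',lo,len(q),q.mean(0).round(4),np.median(q[:,2]).round(4),q.min(0).round(3),q.max(0).round(3))
    near=(np.hypot(w[...,0]-e0[0],w[...,1]-e0[1])<.02)&(dd>0); print(n,'floor z',np.median(w[near][:,2]).round(4))
    near=(abs(w[...,0]-p[0])<.15)&(abs(w[...,1]-p[1])<.06)&(dd>0); print('bench',np.percentile(w[near][:,2],[10,50]).round(4))
E
```

```text
approx [ 0.52921645 -0.39823862  0.02      ] [0.55070477 0.080873   0.02      ]
top spare 0.004 204 [ 0.53   -0.3963  0.0084] 0.0084 [ 0.494 -0.431  0.004] [ 0.561 -0.37   0.014]
top spare 0.025 119 [ 0.5309 -0.3985  0.0306] 0.0303 [ 0.517 -0.414  0.025] [ 0.544 -0.384  0.037]
top floor z 0.0215
bench [-0.002   0.0012]
scene spare 0.004 103 [ 0.5383 -0.3941  0.0088] 0.0091 [ 0.501 -0.429  0.004] [ 0.558 -0.371  0.014]
scene spare 0.025 71 [ 0.5329 -0.3976  0.0309] 0.0309 [ 0.518 -0.412  0.025] [ 0.549 -0.383  0.038]
scene floor z 0.0211
bench [-0.0027  0.0009]
```

View pics/crop1.png

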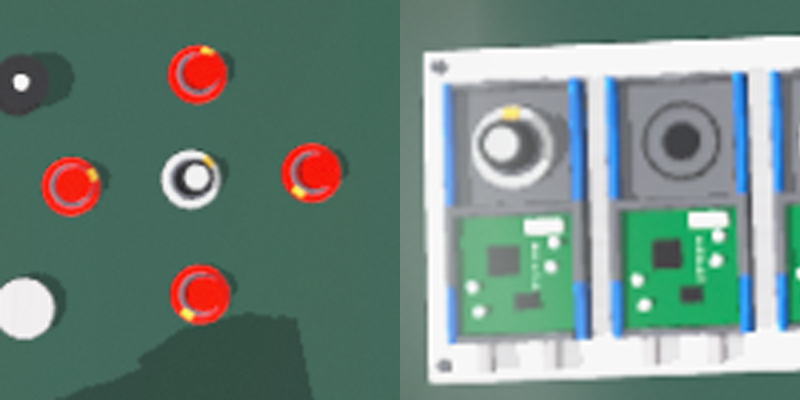

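View pics/crop2.png

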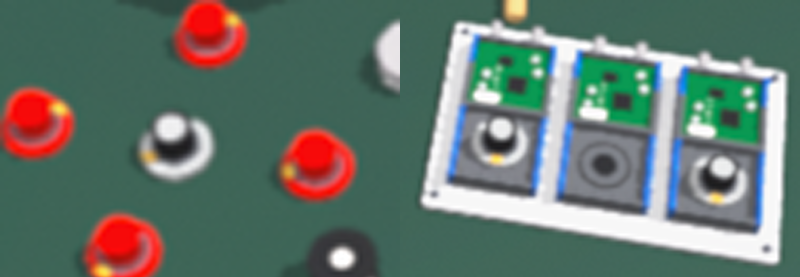

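The crops confirm it: grey disc and dark magnet at (191,180) in the top crop, ringed by the reds, and the middle well's bare grille at (681,140). Depth in both views puts the spare at about (0.532,-0.398), top 30 mm, disc 8 mm, well floor 21 mm. All of that agrees with the text. I'll move above the spare and turn square to the jig.

```bash
python3 -m handwheel '[0.038,-0.008,0.01,0,0,0, 0.038,-0.008,0.01,0,0,0, 0.038,-0.008,0.01,0,0,0, 0.038,-0.008,0.01,0,0,0, 0.038,-0.008,0.01,0,0,0, 0.038,-0.008,0.01,0,0,0, 0.038,-0.008,0.01,0,0,0, 0.038,-0.008,0.01,0,0,0, 0.038,-0.008,0.01,0,0,0, 0.038,-0.008,0.01,0,0,0, 0,0,0,0,0,7.9, 0,0,0,0,0,7.9, 0,0,0,0,0,0, 0,0,0,0,0,0, 0,0,0,0,0,0]' 0.3 40
python3 - <<'E'
from h import *
im,d,K,T=grab('wrist');cv2.imwrite('pics/w1.png',im[...,::-1])
o=ctrl.get_obs();print(o['tool_pos'],o['tool_rot'],o['opening'])
E
```

```text
t: 1.65
tool_pos: [0.5302, -0.4002, 0.1313]
tool_rot: [-3.141, -0.065, 0.0]
contact_force: [0.2, -0.2, -0.2]
opening: 0.0596
[ 0.53023222 -0.40021307  0.13131854] [-3.14090271e+00 -6.43919787e-02 -7.23866700e-05] 0.05997759497712792
```

View pics/w1.png

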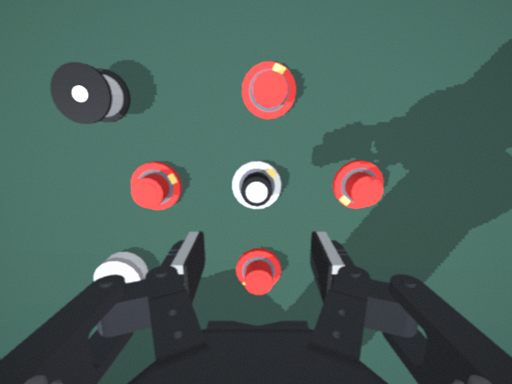

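The wrist view shows the grey disc at (257,185) with its magnet top at (257,191), reds clear on both sides. I'll compute its position by depth and by ray.

```bash
python3 - <<'E'
from h import *
im,d,K,T=load('wrist')
g=im.max(2).astype(int)
print('magnet',ray_z(K,T,257,191,.030).round(4),'disc',ray_z(K,T,257,185,.008).round(4), 'depthpt',pt(K,T,257,191,d[191,257]).round(4))
v,u=np.mgrid[:384,:512]; P=np.stack([(u-K[0,2])/K[0,0]*d,(v-K[1,2])/K[0,0]*d,d],-1)@T[:3,:3].T+T[:3,3]
m=(np.hypot(u-257,v-188)<30)&(d>0)
q=P[m&(P[...,2]>.026)&(P[...,2]<.035)];print('top',len(q),((q.min(0)+q.max(0))/2).round(4),q.mean(0).round(4),(q.max(0)-q.min(0)).round(3))
q=P[m&(P[...,2]>.005)&(P[...,2]<.011)];print('disc',len(q),((q.min(0)+q.max(0))/2).round(4),(q.max(0)-q.min(0)).round(3))
R=T[:3,:3]
o=ctrl.get_obs();Rt=cv2.Rodrigues(o['tool_rot'])[0];print(Rt.round(3))
# jig: grille from both fixed cams, wall/fitted
a,_,Kt,Tt=load('top');b,_,Ks,Ts=load('scene')
print('grille',ray_z(Kt,Tt,150.25,175,.02).round(4),ray_z(Ks,Ts,331.6,218.6,.02).round(4))
E
```

```text
magnet [ 0.5313 -0.3997  0.03  ] disc [ 0.5311 -0.3996  0.008 ] depthpt [ 0.5312 -0.3997  0.0297]
top 752 [ 0.5306 -0.3993  0.0291] [ 0.5313 -0.3992  0.0297] [0.03  0.029 0.006]
disc 936 [ 0.5309 -0.3996  0.008 ] [0.049 0.049 0.006]
[[ 0.999  0.041  0.   ]
 [ 0.041 -0.999  0.   ]
 [ 0.    -0.    -1.   ]]
grille [0.55   0.0812 0.02  ] [0.5512 0.0836 0.02  ]
```

```bash
python3 -m handwheel '[0.001,0,0.02,0,0,0, 0,0,0.02,0,0,0, 0,0,0.02,0,0,0, 0,0,0.02,0,0,0, 0,0,0.02,0,0,0, 0,0,0.01,0,0,0, 0,0,0.01,0,0,0, 0,0,0,0,0,0, 0,0,0,0,0,0, 0,0,0,0,0,0]'
python3 -m handwheel '[0,0,0,0,0,0, 0,0,0,0,0,0, 0,0,0,0,0,0, 0,0,0,0,0,0, 0,0,0,0,0,0, 0,0,0,0,0,0, 0,0,0,0,0,0, 0,0,0,0,0,0]' 1 40
```

```text
t: 2.7
tool_pos: [0.5322, -0.4007, 0.0127]
tool_rot: [3.139, 0.063, 0.002]
contact_force: [-0.6, -0.4, -0.5]
opening: 0.0594
t: 3.5
tool_pos: [0.532, -0.4005, 0.0123]
tool_rot: [3.14, 0.063, 0.002]
contact_force: [-0.3, -1.0, 5.4]
opening: 0.0284
```

```bash
python3 -m handwheel '[0,0,-0.01,0,0,0, 0,0,-0.02,0,0,0, 0,0,-0.02,0,0,0, 0,0,-0.02,0,0,0, 0,0,-0.02,0,0,0, 0,0,-0.02,0,0,0, 0,0,-0.01,0,0,0, 0,0,0,0,0,0, 0,0,0,0,0,0]'
python3 - <<'E'
from h import *
im,d,K,T=grab('wrist');cv2.imwrite('pics/w2.png',im[...,::-1])
E
```

```text
t: 4.4
tool_pos: [0.531, -0.3995, 0.1303]
tool_rot: [-3.14, -0.063, 0.002]
contact_force: [-0.4, 0.3, -1.9]
opening: 0.0286
```

View pics/w2.png

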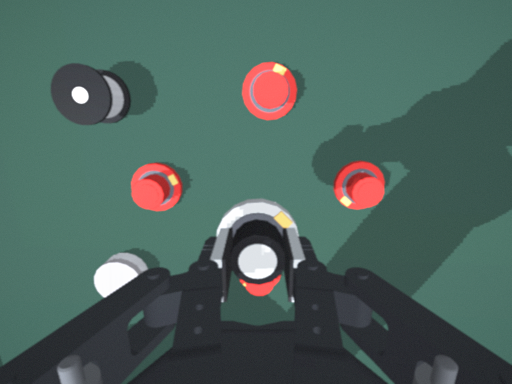

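The speaker is held upright between the pads at (258,260), with the bench empty where it lay. Moving over the jig.

```bash
python3 -m handwheel '[0.001,-0.015,0,0,0,0, 0.003,-0.035,0,0,0,0, 0.003,-0.035,0,0,0,0, 0.003,-0.035,0,0,0,0, 0.003,-0.035,0,0,0,0, 0.003,-0.035,0,0,0,0, 0.003,-0.035,0,0,0,0, 0.003,-0.035,0,0,0,0, 0.003,-0.035,0,0,0,0, 0.003,-0.035,0,0,0,0, 0.003,-0.035,0,0,0,0, 0.003,-0.035,0,0,0,0, 0.003,-0.035,0,0,0,0, 0.002,-0.03,0,0,0,0, 0.001,-0.016,0,0,0,0, 0,0,0,0,0,0, 0,0,0,0,0,0, 0,0,0,0,0,0]'
python3 - <<'E'
from h import *
im,d,K,T=grab('wrist');cv2.imwrite('pics/w3.png',cv2.resize(im[...,::-1],(800,600)))
o=ctrl.get_obs();print(o['tool_pos'],o['tool_rot'],o['opening'])
E
```

```text
t: 6.25
tool_pos: [0.552, 0.0813, 0.1311]
tool_rot: [3.141, 0.061, -0.001]
contact_force: [-0.1, 0.1, -1.0]
opening: 0.0284
[0.55213148 0.08119238 0.13113758] [ 3.14070941e+00  6.05467238e-02 -4.51797133e-04] 0.028855263271028955
```

View pics/w3.png

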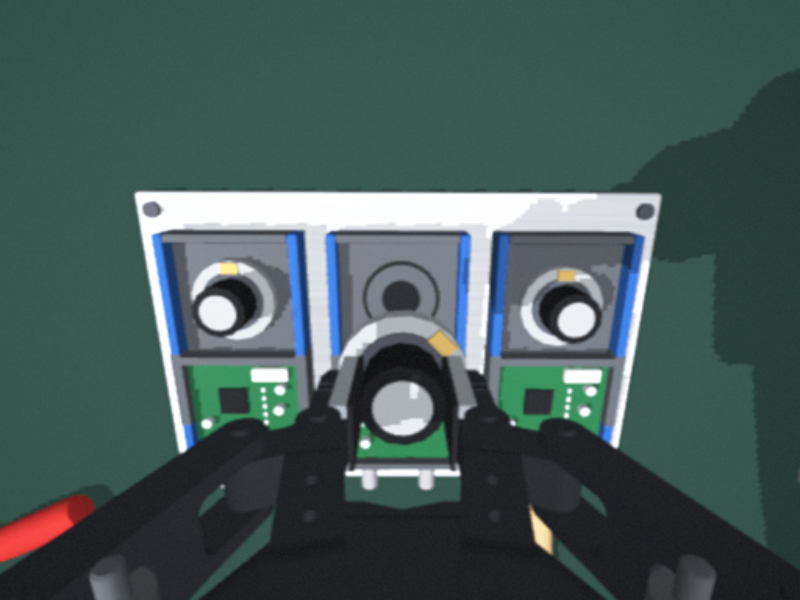

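The wrist view shows the empty well's grille centred at (401,298), with the fitted speakers at (232,300) and (562,305). I'll check its position against the TCP.

```bash
python3 - <<'E'
from h import *
im,d,K,T=load('wrist');s=1.5625
o=ctrl.get_obs();Rt=cv2.Rodrigues(o['tool_rot'])[0]
u,v=401/s,298/s
print('floor z',[pt(K,T,x,y,d[y,x]).round(4) for x,y in((235,178),(280,185),(257,190))])
g=ray_z(K,T,u,v,.02);print('grille',g.round(4),'tool delta',(Rt.T@(g-o['tool_pos'])).round(4))
for a in((330,236),(470,236)): print('well top corner',ray_z(K,T,a[0]/s,a[1]/s,.031).round(4))
E
```

```text
floor z [array([0.562 , 0.1034, 0.0184]), array([0.5574, 0.0598, 0.0209]), array([0.5517, 0.0818, 0.0216])]
grille [0.5505 0.0821 0.02  ] tool delta [-0.0016 -0.001   0.1111]
well top corner [0.5891 0.1241 0.031 ]
well top corner [0.5922 0.0442 0.031 ]
```

All three estimates agree (0.5505, 0.082). The speaker's underside is at about 0.119 and needs roughly 99 mm down. I'll descend most of that, then creep.

```bash
python3 -m handwheel '[-0.001,-0.001,0.02,0,0,0, 0,0,0.02,0,0,0, 0,0,0.02,0,0,0, 0,0,0.015,0,0,0, 0,0,0.01,0,0,0, 0,0,0.006,0,0,0, 0,0,0.003,0,0,0, 0,0,0,0,0,0, 0,0,0,0,0,0]'
python3 -m handwheel '[0,0,0.001,0,0,0, 0,0,0.001,0,0,0, 0,0,0.001,0,0,0, 0,0,0,0,0,0, 0,0,0,0,0,0]'
```

```text
t: 7.2
tool_pos: [0.5518, 0.0832, 0.0381]
tool_rot: [-3.141, -0.063, -0.002]
contact_force: [-0.5, -0.5, -0.9]
opening: 0.0282
t: 7.7
tool_pos: [0.5511, 0.0832, 0.0343]
tool_rot: [3.141, 0.063, -0.0]
contact_force: [0.5, 0.3, -0.6]
opening: 0.0283
```

```bash
python3 -m handwheel '[0,0,0.001,0,0,0, 0,0,0.001,0,0,0, 0,0,0,0,0,0, 0,0,0,0,0,0]'
python3 -m handwheel '[0,0,0.0005,0,0,0, 0,0,0,0,0,0, 0,0,0,0,0,0]'
```

```text
t: 8.1
tool_pos: [0.5512, 0.0832, 0.0323]
tool_rot: [3.141, 0.063, 0.0]
contact_force: [0.0, -1.5, -0.5]
opening: 0.029
t: 8.4
tool_pos: [0.5512, 0.0832, 0.0323]
tool_rot: [3.141, 0.063, -0.0]
contact_force: [-2.9, 0.1, 4.4]
opening: 0.0283
```

Contact at the expected height (4.4 N up, TCP 0.0323). Releasing with a partial opening.

```bash
python3 -m handwheel '[0,0,0,0,0,0, 0,0,0,0,0,0, 0,0,0,0,0,0, 0,0,0,0,0,0, 0,0,0,0,0,0]' 0.48
python3 -m handwheel '[0,0,-0.005,0,0,0, 0,0,-0.01,0,0,0, 0,0,-0.02,0,0,0, 0,0,-0.02,0,0,0, 0,0,-0.03,0,0,0, 0,0,-0.03,0,0,0, 0,0,-0.02,0,0,0, 0,0,0,0,0,0, 0,0,0,0,0,0]'
python3 - <<'E'
from h import *
im,d,K,T=grab('wrist');cv2.imwrite('pics/w4.png',cv2.resize(im[...,::-1],(800,600)))
E
```

```text
t: 8.9
tool_pos: [0.5511, 0.0832, 0.0317]
tool_rot: [-3.141, -0.063, 0.0]
contact_force: [-0.4, -0.0, 0.8]
opening: 0.044
t: 9.8
tool_pos: [0.5513, 0.0832, 0.1673]
tool_rot: [3.141, 0.063, 0.002]
contact_force: [0.4, -0.4, -1.4]
opening: 0.0443
```

View pics/w4.png

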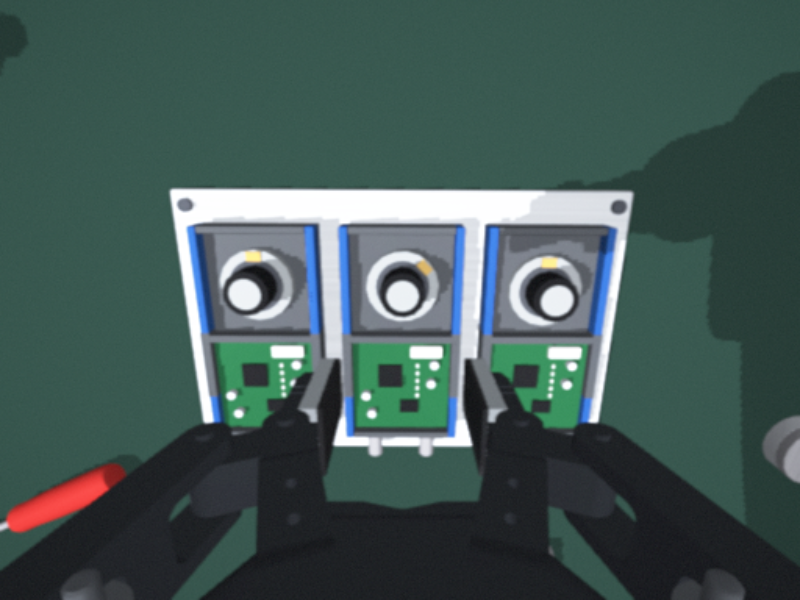

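The spare stands upright in the middle well at (402,287), and both fitted speakers look undisturbed. A numeric check, then hand-in.

```bash
python3 - <<'E'
from h import *
im,d,K,T=load('wrist');s=1.5625
print('disc',ray_z(K,T,402/s,286/s,.028).round(4),'magnet',pt(K,T,402/s,295/s,d[189,257]).round(4))
print('disc z',[pt(K,T,x,y,d[y,x])[2].round(4) for x,y in((238,183),(276,183),(257,164))])
o=ctrl.get_obs();print(o['contact_force'],o['opening'])
ctrl.finish_job()
E
```

```text
disc [0.5502 0.0834 0.028 ] magnet [0.5499 0.0834 0.0492]
disc z [np.float64(0.0283), np.float64(0.0283), np.float64(0.0273)]
[-0.23212314 -0.52584665 -0.49621857] 0.044594200293359615
the job is handed in; nothing more can be done
```

The loose speaker is in the middle housing's compartment, the one that was empty, and the job is handed in at about 10 s of the 32 s allowed. I gripped it by the magnet, lowered it until the wrist force rose to 4.4 N, then released it and backed off.

- **Position:** its centre measured (0.550, 0.083), against (0.5505, 0.082) for the compartment's centre, so about 1–2 mm off.
- **Seating:** the disc's top is at 27–28 mm and the magnet's top at about 49 mm, so it sits flat on the 20 mm floor with the magnet up.
- **Fitted speakers:** both look undisturbed in the last picture; I did not measure their positions numerically.
- **Clearance:** the fingers are well above the jig with the contact force near zero.

No check failed. The only disagreement was about 2–3 mm between the two fixed cameras on the compartment's position, so I used the wrist view for the placing.

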